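# Check a press bush on the gauge pin under the loupe

## Task

Try the fit of the bronze bush: slide it onto the gauge pin, all the way down until it rests on the pin's foot, and only then let go of it. Then pick up the loupe by its handle and hold it still and level, lens centred over the bush, with the middle of its rim at the height shown by the red pointer of the height gauge; finish while still holding it there. Do not touch the height gauge, and leave the ink tub, squeegee, tape roll and wrench where they are.

Things in the scene. Friction and masses are not known exactly. Their poses are not given: they have to be found in the camera images.
- plate: Dark granite surface plate lying flat on the bench, 200 mm (its x) by 300 mm (its y) by 50 mm high; does not move. Origin: centre of its underside. The pin stand is on its -y half, the height gauge on its +y half.
- pin_stand: Gauge pin, fixed upright on the plate: round dark steel foot 60 mm across, 20 mm high; from it a steel pin 16 mm in diameter rises 45 mm, its top 8 mm tapering to 8 mm across. Origin: centre of the foot's underside, on the plate's top; z up along the pin. The bush seats on the foot's flat top, 20 mm above the origin; the pin's tip is 65 mm above the origin.
- bush: Bronze sleeve standing upright on the bench, loose: outside diameter 32 mm, plain bore 18.4 mm right through, 30 mm high, 75 to 150 g. Origin: centre of its lower end; z along its bore. It slides freely on the pin.
- height_gauge: Height gauge standing on the plate, fixed there: steel base 85 mm (its x) by 55 mm by 28 mm high, a scale column 203 mm high above the plate at x = 15 mm of its frame, and a carriage on the column with a pointer that reaches out along its -x, towards the pin. Origin: centre of the base's underside. Not to be touched.
- pointer_tip (a point): Tip of the height gauge's red pointer, 75 mm from the gauge's origin along its -x and 70 to 120 mm from the pin's axis, seen from above. Its height (115 to 150 mm above the plate's top, different each time; the carriage stays put by its own friction) is the height at which the middle of the loupe's rim is to be held.
- loupe: Hand loupe lying flat on the bench, 80 to 145 g: round steel rim 66 mm across and 16 mm high with a clear lens; straight black handle along its -x, 18 mm wide, 16 mm high, from 46 to 146 mm from the lens centre. Origin: on the lens axis at the rim's underside; z up out of the lens, x from handle to lens. It balances about 53 mm from the lens centre.
- lens_center (a point): Centre of the loupe's lens, halfway up the rim: 8 mm above the loupe's underside.
- loupe_grip (a point): A good place to grip the loupe's handle: 75 mm from the lens centre along the loupe's -x, at mid-height (8 mm above the underside).
- ink_tub: Closed teal ink tub standing on the bench, 100 mm across, 100 mm high. Bystander. Origin: centre of its underside.
- squeegee: Wooden squeegee with an amber blade lying flat, 260 mm (its y) by about 123 mm by 26 mm high. Bystander. Origin: under the centre of its wooden part.
- tape_roll: Roll of cream tape lying flat, 104 mm across, 25 mm high. Bystander. Origin: centre of its underside.
- wrench: Steel wrench lying flat, 160 mm long (its x). Bystander. Origin: under its middle.
Mind the look-alikes: they are no part of the job. What is shaped like the loupe but turquoise is not meant.

How it is judged (in metres and radians):
On the way, in this order (a step that is already met when the one before it is completed fails the run):
1. the bush, still in the fingers, is down the gauge pin to the foot (its lower end less than 5 mm above it) (horizontal distance between bush and pin_stand below 0.004 m and angle between bush's own z axis and vertical below 0.08 rad and z of bush in the frame of pin_stand below 0.025 m and contact force between the fingers and bush above 0.5 N), for 0.1 s.
2. the bush rests on the foot of the gauge pin and has been let go (horizontal distance between bush and pin_stand below 0.004 m and angle between bush's own z axis and vertical below 0.08 rad and z of bush in the frame of pin_stand between 0.016 and 0.0225 m and contact force between the fingers and bush below 0.1 N), for 0.2 s.
At the end, for the whole second after the job is handed in: Bush let go, seated on the pin's foot (within 2.5 mm). Loupe gripped by its handle, held still, touching nothing else: lens centre within 12 mm of the bush's axis seen from above, middle of the rim within 7 mm of the pointer's height, level within 0.1 rad (6 degrees) (all of step 2 and horizontal distance between lens_center and bush below 0.012 m and z of lens_center in the frame of pointer_tip between -0.007 and 0.007 m and angle between loupe's own z axis and vertical below 0.1 rad and linear speed of loupe below 0.02 m/s and angular speed of loupe below 0.2 rad/s and contact force between the fingers and loupe above 1 N and x of the grasp point in the frame of loupe between -0.156 and -0.036 m and contact force between loupe and bush below 0.1 N and contact force between loupe and pin_stand below 0.1 N and contact force between loupe and plate below 0.1 N and contact force between loupe and height_gauge below 0.1 N); the arm keeps its last pose, push and grip.
It fails at once if the height gauge is touched (more than 1 N) (contact force between height_gauge and anything else above 1 N).
It fails at once if the ink tub is moved more than 15 mm (distance of ink_tub from where it was at the start of the episode above 0.015 m).
It fails at once if the squeegee is moved more than 15 mm (distance of squeegee from where it was at the start of the episode above 0.015 m).
It fails at once if the tape roll is moved more than 15 mm (distance of tape_roll from where it was at the start of the episode above 0.015 m).
It fails at once if the wrench is moved more than 15 mm (distance of wrench from where it was at the start of the episode above 0.015 m).
It also fails if it takes over 62 s, if anything falls off the work surface, if the arm or the gripper's body presses on something with over 40 N, if the wrist force passes 120 N, or if a joint passes its speed limit or range.

## Robot

A 6-joint arm with a two-finger parallel gripper is mounted at the origin on the work surface. World frame = base frame: x ahead of the robot, y to its left, z up, the work surface at z = 0. Lengths are in m, angles in degrees, forces in N, time in s.
With the tool pointing down it reaches from about 0.375 to 0.975 m from the base axis. Payload 3.8 kg.
Tool frame: the origin (TCP) lies midway between the tips of the shut fingers; the grasp point (between the pads) lies 19 mm behind it; z points along the fingers, y is the line along which they close (so a half turn about z gives the same grasp; the last joint's range is limited). The gripper opens to 85 mm and grips with 20 to 120 N. Pads are 22 mm wide; open, the fingers measure 114 mm over their backs; the gripper's body (76 mm by 85 mm) begins 54 mm behind the grasp point. The pads swing forward as they close: fully open they stand 13 mm farther back than shut.
Start: joints at [68.13, 15.12, 91.902, -0, 72.978, -2.114], TCP at [0.228, 0.635, 0.231] pointing down, gripper open.
Joint ranges: [-150.88, 150.88], [-54.13, 125.18], [17.81, 147.31], [-75.09, 255.09], [0, 152.58], [-146.25, 146.25]. Speed limits (degrees/s): [147.25, 147.25, 180, 180, 180, 180].

## Interface

Orientations are given as [roll, pitch, yaw] about the fixed x, y, z axes, in that order (R = Rz(yaw) Ry(pitch) Rx(roll)).
In Python, from bench import * gives the robot as it stands.
- The arm moves only by the tool arm_command, never from a script. Its arguments are lists of equal length, an entry for each row: "gripper": the opening, from -1 (shut) to 1 (fully open); "travel": the shift along the tool's x, y, z in m, a list of three; "turn": the turn about the tool's z in rad. In form: {"gripper": [gripper, ...], "travel": [[x, y, z], ...], "turn": [turn, ...]}. A call has 1 to 8 rows; each row is the pose to reach, as a shift and turn from the pose commanded when the call began, along the tool's axes at that moment; what a row does not reach only later rows make up. A row lasts 1/8 s, in which the tool goes at most 62.5 mm and 10.7 degrees, less where a joint would pass 70% of its speed; a pose out of reach is approached as far as the arm can. A call with a gripper value outside its range is refused whole. The fingers move at their own pace and stop on an object; "squeeze" is the grip in N (left out, the last holds). Time passes only in rows, so rows that repeat a pose let the fingers close. It gives the time, the measured TCP pose, the force, the opening and the grip force at its end, in the units of the state.
- sense(): the state, without advancing time (a new reading comes with each control period).
- grab_frame(name): name is "scene" or "side" or "wrist"; returns the picture (420x560x3 uint8, red, green, blue); there is no depth.
- calibration(name): a dict with "camera_matrix" (3x3 intrinsics, pixels), "dist" ([k1, k2, p1, p2, k3] as OpenCV has them; the pictures are not rectified), "rvec" (rotation vector, rad) and "tvec" (3), from world to camera coordinates, as OpenCV has them; the wrist camera has in their place "T_tool_cam" (4x4, takes a point from camera to tool coordinates, whose origin is the TCP and whose axes are the flange's). Camera axes: x right, y down, z forward; pixel columns grow to the right and rows downward; lengths in m; the calibration is good to about 2 mm. A picture is of the moment at which its call begins: read the wrist's pose just before it. calibration takes no time and is no camera call.
- job_done(): hands the job in; it is judged then, once.
The state is a dict: "time_s": time; "joint_positions": joint angles; "joint_vel": joint speeds; "joint_torque": joint torques, N m; "tool_pos": TCP position; "orientation": TCP orientation; "force": force on the tool from outside, world axes, zero at the start; "moment": the same for the moment, N m; "finger_gap": finger opening in m; "grip_force": force on a finger pad.
Only numpy, scipy, OpenCV 4.12 (cv2) and the standard library are available. Lean on these libraries where they do the work, as an engineer would, in place of code of your own. Each camera call takes 0.05 s, during which the arm holds its last target. There are 200 camera calls.

## Working session

There is one attempt and no reset: what is moved stays moved. The work goes in short steps, Python scripts to look and compute and a tool call to move; the robot and the scene stay as the last step left them, time stands still between calls to the robot, and variables do not carry over. Pictures are saved under pics/ and viewed, at most 10 in all, crops included, and the job is handed in when it is done.

Besides the shell and the picture viewer there is one more tool, called after "Emit:" as name([rows], argument=value, ...), one row to a line, values as JSON. arm_command: Moves the arm, as the interface text tells. Its arguments: {"type":"object","properties":{"gripper":{"type":"array"},"travel":{"type":"array"},"turn":{"type":"array"},"squeeze":{"type":"number"}},"required":["gripper","travel","turn"]}

```bash
mkdir -p pics; cat > h.py <<'E'
from bench import *
import numpy as np, cv2
from scipy.spatial.transform import Rotation as R
def cam(name):
    c=calibration(name); K=np.array(c["camera_matrix"],float); d=np.array(c["dist"],float)
    if name=="wrist":
        s=sense(); T=np.eye(4); T[:3,:3]=R.from_euler('xyz',s["orientation"],degrees=True).as_matrix(); T[:3,3]=s["tool_pos"]
        W=T@np.array(c["T_tool_cam"])
    else:
        W=np.eye(4); Rm=cv2.Rodrigues(np.array(c["rvec"],float))[0]; W[:3,:3]=Rm.T; W[:3,3]=-Rm.T@np.array(c["tvec"],float).ravel()
    return K,d,W
def ray(C,uv):
    K,d,W=C; p=cv2.undistortPoints(np.array(uv,float).reshape(-1,1,2),K,d).reshape(-1,2)
    v=np.c_[p,np.ones(len(p))]@W[:3,:3].T
    return W[:3,3],v/np.linalg.norm(v,axis=1)[:,None]
def onz(C,uv,z):
    o,v=ray(C,uv); return o+v*((z-o[2])/v[:,2])[:,None]
def tri(obs):
    A=np.zeros((3,3));b=np.zeros(3);L=[]
    for C,uv in obs:
        o,v=ray(C,[uv]); v=v[0]; P=np.eye(3)-np.outer(v,v); A+=P;b+=P@o;L.append((P,o))
    x=np.linalg.solve(A,b); return x,[float(np.linalg.norm(P@(x-o))) for P,o in L]
def proj(C,X):
    K,d,W=C; V=np.linalg.inv(W); return cv2.projectPoints(np.array(X,float).reshape(-1,1,3),cv2.Rodrigues(V[:3,:3])[0],V[:3,3],K,d)[0].reshape(-1,2)
def shot(name,fn):
    C=cam(name); im=np.array(grab_frame(name)); cv2.imwrite(f"pics/{fn}.png",im[:,:,::-1]); return C,im
E
python3 - <<'E'
from h import *
s=sense();print(s["time_s"],s["tool_pos"],s["orientation"],s["finger_gap"])
for n in("scene","side","wrist"):
    C,im=shot(n,n+"0"); print(n,C[2].round(3).tolist(),C[0][0,0])
E
```

```text
0.0 [0.2278558  0.63462771 0.22997703] [-1.79875041e+02 -7.71421555e-03  1.60247004e+02] 0.08548078298445284
scene [[-0.704, 0.608, -0.368, 0.985], [0.71, 0.595, -0.377, 0.39], [-0.01, -0.526, -0.85, 1.186], [0.0, 0.0, 0.0, 1.0]] 445.4977065993136
side [[0.999, -0.041, 0.034, 0.467], [-0.053, -0.696, 0.716, -1.027], [-0.006, -0.717, -0.697, 1.003], [0.0, 0.0, 0.0, 1.0]] 455.36246646547215
wrist [[0.337, 0.891, 0.304, 0.15], [0.941, -0.318, -0.112, 0.663], [-0.003, 0.324, -0.946, 0.372], [0.0, 0.0, 0.0, 1.0]] 313.4561153087615
```

View pics/scene0.png

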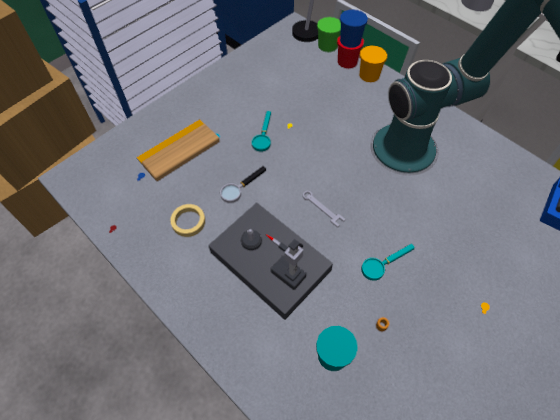

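View pics/side0.png

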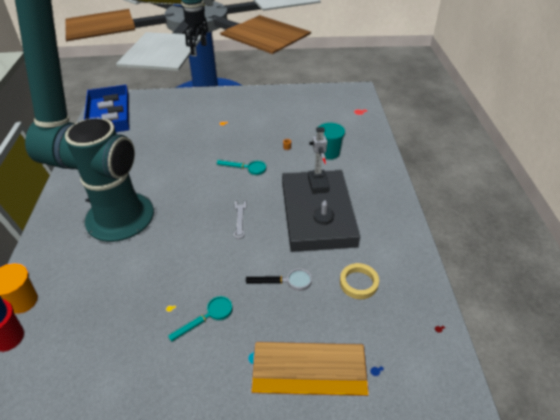

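The scene shows the bush at (383,324), the pin at (251,238), the red pointer near (269,238), the loupe lens at (231,193) with its handle towards (265,169), and the tub at (337,347). In the side view the bush is at (287,144), the pin at (323,212), the pointer at about (323,160) and the lens at (300,281).

```bash
python3 - <<'E'
from h import *
S,D=cam("scene"),cam("side")
a=cv2.imread("pics/scene0.png");b=cv2.imread("pics/side0.png")
def crop(i,x,y,w=66,h=50): return cv2.resize(i[y:y+h,x:x+w],None,fx=6,fy=6,interpolation=cv2.INTER_CUBIC)
cv2.imwrite("pics/c1.png",np.vstack([np.hstack([crop(a,230,215),crop(b,290,180)]),np.hstack([crop(a,355,300),crop(b,295,125)])]))
def blobs(im,lo,hi,box):
    x0,y0,x1,y1=box; m=cv2.inRange(cv2.cvtColor(im,cv2.COLOR_BGR2HSV),lo,hi); k=np.zeros_like(m);k[y0:y1,x0:x1]=m[y0:y1,x0:x1]
    n,l,st,c=cv2.connectedComponentsWithStats(k); 
    return [(st[i].tolist(),c[i].round(1).tolist()) for i in range(1,n) if st[i][4]>3],l
print("red",blobs(a,(0,120,90),(8,255,255),(250,220,300,260))[0],blobs(b,(0,100,90),(8,255,255),(300,140,345,190))[0]); print("red wrap",blobs(a,(172,100,80),(180,255,255),(250,220,300,260))[0],blobs(b,(172,100,90),(180,255,255),(300,140,345,190))[0])
print("bush",blobs(a,(8,120,50),(22,255,255),(365,305,400,340))[0],blobs(b,(5,80,40),(22,255,255),(275,130,300,158))[0])
print("handle",blobs(a,(0,0,0),(180,255,60),(225,155,275,200))[0],blobs(b,(0,0,0),(180,255,60),(235,265,320,295))[0])
for n,p,q in [("bush",(383,324),(287,144)),("pintip",(250,228),(323,202)),("lens",(231,193),(300,281)),("tub",(337,341),(331,130))]:
    x,e=tri([(S,p),(D,q)]);print(n,x.round(4),np.round(e,4))
E
```

```text
red [([267, 235, 6, 5, 9], [269.7, 237.1])] []
red wrap [([266, 234, 8, 7, 17], [269.5, 236.8])] [([323, 158, 3, 5, 11], [323.9, 160.0])]
bush [([376, 317, 13, 14, 116], [382.2, 323.9])] [([283, 139, 8, 11, 80], [286.5, 143.8])]
handle [([242, 167, 24, 19, 141], [253.8, 175.6])] [([246, 277, 34, 6, 202], [262.7, 279.5])]
bush [0.5455 0.3282 0.014 ] [0.001 0.001]
pintip [ 0.6247 -0.0934  0.1145] [0.0006 0.0006]
lens [ 0.5443 -0.2811  0.0021] [0.0018 0.0018]
tub [0.6925 0.2785 0.1042] [0.0033 0.0033]
```

View pics/c1.png

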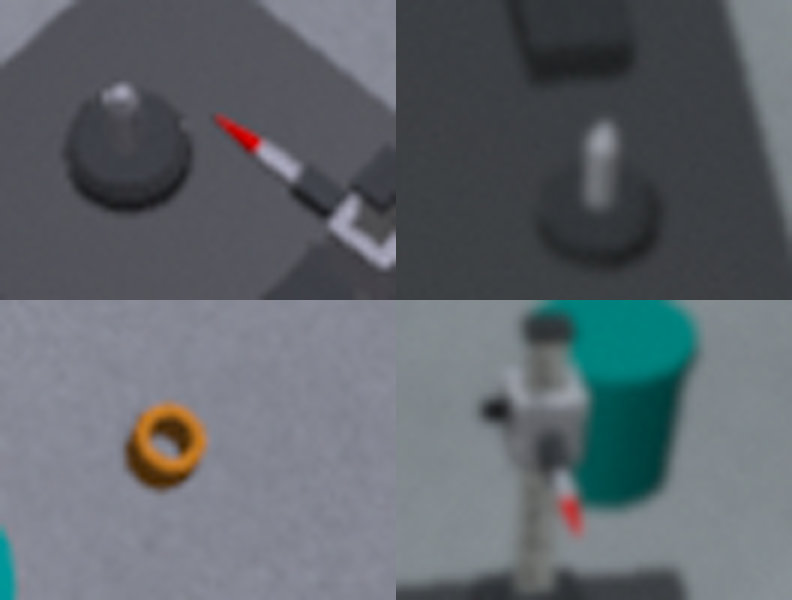

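The crop shows the scene pin tip at (250,229.3), the pointer tip at (265.1,233.9) and the bush's top centre at (382.8,322.2). In the side view the pin tip is at (324.1,200.3) and the pointer tip at (324.8,163.7).

```bash
python3 - <<'E'
from h import *
S,D=cam("scene"),cam("side")
for n,p,q in [("bushtop",(382.8,322.2),(287,141)),("pintip",(250,229.3),(324.1,200.3)),("pointer",(265.1,233.9),(324.8,163.7)),("lens",(231,193),(300,280.5)),("handle c",(253.8,175.6),(262.7,279.5))]:
    x,e=tri([(S,p),(D,q)]);print(n,x.round(4),np.round(e,4))
s=sense();Rt=R.from_euler('xyz',s["orientation"],degrees=True).as_matrix()
print(Rt.round(3).tolist()); print(np.linalg.inv(np.block([[Rt,np.zeros((3,1))],[np.zeros((1,3)),1]]))[:3,:3]@(np.array([.545,.328,.20])-s["tool_pos"]))
print(np.array(calibration("wrist")["T_tool_cam"]).round(3).tolist())
E
```

```text
bushtop [0.5463 0.3259 0.0285] [0.0001 0.0001]
pintip [ 0.6282 -0.0892  0.117 ] [0.0007 0.0007]
pointer [ 0.635  -0.0182  0.1925] [0.0014 0.0014]
lens [ 0.5445 -0.2804  0.0032] [0.0016 0.0016]
handle c [ 0.4458 -0.2752  0.0069] [0.0008 0.0008]
[[-0.941, 0.338, -0.001], [0.338, 0.941, -0.002], [0.0, -0.002, -1.0]]
[-0.40208458 -0.18147038  0.03054108]
[[0.001, -0.946, -0.324, 0.083], [1.0, 0.001, -0.0, -0.0], [0.001, -0.324, 0.946, -0.142], [0.0, 0.0, 0.0, 1.0]]
```

Emit:
arm_command([
  [-0.05,-0.023,0.004],
  [-0.1,-0.045,0.008],
  [-0.15,-0.068,0.011],
  [-0.2,-0.09,0.015],
  [-0.255,-0.115,0.02],
  [-0.31,-0.14,0.024],
  [-0.36,-0.162,0.028],
  [-0.402,-0.181,0.03],
], gripper=[1,1,1,1,1,1,1,1], turn=[-0.05,-0.1,-0.15,-0.2,-0.25,-0.3,-0.345,-0.345])

```text
time_s: 1.15
tool_pos: [0.5464, 0.3271, 0.2006]
orientation: [-180.0, -0.0, 180.0]
force: [-0.4, 2.0, 0.5]
finger_gap: 0.0853
grip_force: 0.0
```

Emit:
arm_command([
  [0,0,0],
  [0,0,0],
], gripper=[1,1], turn=[0,0])

```text
time_s: 1.4
tool_pos: [0.5449, 0.329, 0.2009]
orientation: [180.0, -0.1, 180.0]
force: [-0.1, -0.6, 1.1]
finger_gap: 0.0855
grip_force: 0.0
```

```bash
cat > bush.py <<'E'
from h import *
import sys
s=sense(); C,im=shot("wrist",sys.argv[1]); hsv=cv2.cvtColor(im,cv2.COLOR_RGB2HSV)
print(s["time_s"],s["tool_pos"].round(4),s["orientation"].round(2))
m=cv2.inRange(hsv,(5,100,40),(22,255,255)); cs,_=cv2.findContours(m,cv2.RETR_CCOMP,cv2.CHAIN_APPROX_NONE)
for c in cs:
    if cv2.contourArea(c)>60: e=cv2.fitEllipse(c); print(cv2.contourArea(c),np.round(e[0],1),np.round(e[1],1),onz(C,[e[0]],.03).round(4))
E
python3 bush.py w1
```

```text
1.4 [0.5449 0.329  0.2009] [ 1.8000e+02 -7.0000e-02  1.7997e+02]
722.0 [276.  184.7] [28.5 32.4] [[0.5425 0.325  0.03  ]]
161.0 [276.2 183.9] [12.3 16.9] [[0.5417 0.3251 0.03  ]]
```

View pics/w1.png

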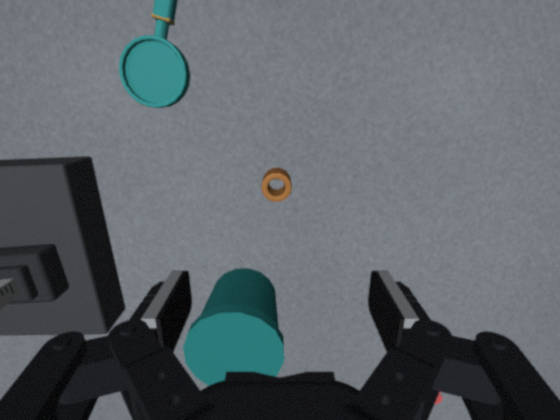

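The wrist view shows the bush at (276,185), clear of the tub, whose side is seen at about (240,330). The turquoise look-alike is at (154,70). I'll descend for a second view.

Emit:
arm_command([
  [0.001,-0.002,0.045],
  [0.002,-0.004,0.09],
  [0.002,-0.004,0.09],
  [0.002,-0.004,0.09],
], gripper=[1,1,1,1], turn=[0,0,0,0])

```text
time_s: 1.95
tool_pos: [0.5436, 0.3264, 0.1128]
orientation: [179.9, 0.1, -179.9]
force: [-0.1, -0.7, 1.1]
finger_gap: 0.0856
grip_force: 0.0
```

```bash
python3 bush.py w2
```

```text
1.95 [0.5436 0.3264 0.1128] [ 1.7994e+02  9.0000e-02 -1.7991e+02]
1393.0 [278.1 213.2] [38.8 46. ] [[0.5412 0.325  0.03  ]]
191.0 [278.2 211.6] [12.6 19.6] [[0.54   0.3251 0.03  ]]
```

```bash
cat > edge.py <<'E'
from h import *
import sys
def cw(T,fn):
    K=np.array(calibration("wrist")["camera_matrix"]);d=np.array(calibration("wrist")["dist"]);M=np.eye(4)
    M[:3,:3]=R.from_euler('xyz',T[1],degrees=True).as_matrix();M[:3,3]=T[0]
    C=(K,d,M@np.array(calibration("wrist")["T_tool_cam"]));im=cv2.imread(f"pics/{fn}.png");m=cv2.inRange(cv2.cvtColor(im,cv2.COLOR_BGR2HSV),(5,90,30),(24,255,255))
    c=max(cv2.findContours(m,cv2.RETR_EXTERNAL,cv2.CHAIN_APPROX_NONE)[0],key=lambda c:cv2.contourArea(c) if 100<c[:,0,1].mean()<260 else 0)
    x,y,w,h=cv2.boundingRect(c);return C,x,y,w,h
o=[]
for T,fn in [(([.5449,.3290,.2009],[180,-.07,179.97]),"w1"),(([.5436,.3264,.1128],[179.94,.09,-179.91]),"w2")]:
    C,x,y,w,h=cw(T,fn); u=x+w/2-.5
    f=(u,y+h-.5);n=(u,y-.5);o.append((C,f,n,(x-.5,y+h/2),(x+w-.5,y+h/2)))
    print(x,y,w,h,"far rim-16:",onz(C,[f],.03)[0]-[.016,0,0],"near foot+16:",onz(C,[n],0)[0]+[.016,0,0],"lr",onz(C,[o[-1][3],o[-1][4]],.03)[:,1])
print("far",tri([(a[0],a[1]) for a in o]))
E
python3 edge.py
```

```text
262 168 29 34 far rim-16: [0.54463032 0.32484236 0.03      ] near foot+16: [0.54658165 0.3246002  0.        ] lr [0.30997326 0.33982444]
258 190 41 46 far rim-16: [0.54379175 0.32491897 0.03      ] near foot+16: [0.5468188  0.32476774 0.        ] lr [0.30927252 0.340533  ]
far (array([0.56267146, 0.32482813, 0.02347724]), [6.6192026338164e-05, 6.619202633828957e-05])
```

Emit:
arm_command([
  [-0.001,0,0.04],
  [-0.002,0,0.075],
  [-0.002,0,0.1],
  [-0.002,0,0.1],
  [-0.002,0,0.1],
], gripper=[1,1,1,1,1], turn=[0,0,0,0,0])

```text
time_s: 2.62
tool_pos: [0.5472, 0.3262, 0.0139]
orientation: [179.9, 0.2, -180.0]
force: [-0.1, -0.2, -0.8]
finger_gap: 0.0852
grip_force: 0.0
```

Emit:
arm_command([
  [0.001,-0.001,0.006],
  [0.001,-0.001,0.006],
], gripper=[1,1], turn=[0,0])

```text
time_s: 2.88
tool_pos: [0.5445, 0.3242, 0.0059]
orientation: [180.0, 0.0, -180.0]
force: [-0.3, -0.2, -0.2]
finger_gap: 0.0854
grip_force: 0.0
```

Emit:
arm_command([
  [0,0,0],
  [0,0,0],
  [0,0,0],
  [0,0,0],
  [0,0,0],
  [0,0,0],
  [0,0,0],
  [0,0,0],
], gripper=[0,-0.6,-1,-1,-1,-1,-1,-1], turn=[0,0,0,0,0,0,0,0], squeeze=40)

```text
time_s: 3.88
tool_pos: [0.5446, 0.3242, 0.0055]
orientation: [180.0, 0.0, -180.0]
force: [-0.0, 0.2, 1.8]
finger_gap: 0.03
grip_force: 40.1
```

Emit:
arm_command([
  [0,0,-0.04],
  [0,0,-0.09],
  [0.015,-0.02,-0.13],
  [0.04,-0.05,-0.15],
  [0.055,-0.1,-0.15],
  [0.055,-0.15,-0.15],
  [0.055,-0.2,-0.15],
  [0.055,-0.25,-0.15],
], gripper=[-1,-1,-1,-1,-1,-1,-1,-1], turn=[0,0,0,0,0,0,0,0])

```text
time_s: 4.88
tool_pos: [0.4882, 0.0725, 0.1546]
orientation: [-180.0, -0.1, -180.0]
force: [1.3, -0.6, -1.2]
finger_gap: 0.0297
grip_force: 39.9
```

Emit:
arm_command([
  [0,-0.05,0],
  [0,-0.1,0],
  [0,-0.14,0],
  [0,-0.163,0],
  [0,-0.163,0],
  [0,-0.163,0],
], gripper=[-1,-1,-1,-1,-1,-1], turn=[0,0,0,0,0,0])

```text
time_s: 5.62
tool_pos: [0.4888, -0.0884, 0.1547]
orientation: [180.0, -0.1, 180.0]
force: [0.8, 0.1, -2.2]
finger_gap: 0.0298
grip_force: 39.9
```

```bash
python3 - <<'E'
from h import *
s=sense(); C,im=shot("wrist","w3"); print(s["time_s"],s["tool_pos"].round(4),s["orientation"].round(2),s["finger_gap"],C[2].round(4).tolist())
print(proj(C,[[.6282,-.0892,.117],[.628,-.089,.07]]))
E
```

```text
5.625 [ 0.4888 -0.0884  0.1547] [ 1.7996e+02 -8.0000e-02  1.8000e+02] 0.029750159908432192 [[-0.0008, 0.9467, 0.3222, 0.4062], [1.0, 0.0007, 0.0004, -0.0888], [0.0001, 0.3222, -0.9467, 0.2971], [0.0, 0.0, 0.0, 1.0]]
[[278.76844125 404.23674403]
 [279.09388859 357.93990567]]
```

View pics/w3.png

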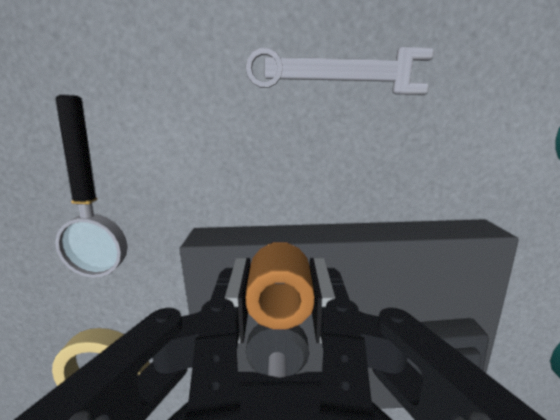

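The wrist view shows the bush held with its top ring at (280,297), and the foot and pin behind it at about (277,350). The loupe lens is at (90,247) with its handle up to (70,97).

```bash
python3 - <<'E'
from h import *
S,D,W=cam("scene"),cam("side"),cam("wrist")
# bush top ring in wrist picture
im=cv2.imread("pics/w3.png");m=cv2.inRange(cv2.cvtColor(im,cv2.COLOR_BGR2HSV),(5,90,20),(24,255,255));m[:235]=0;m[335:]=0;m[:,:240]=0;m[:,320:]=0
ys,xs=np.nonzero(m);print("bush rows",ys.min(),ys.max(),"cols",xs.min(),xs.max())
f=onz(W,[((xs.min()+xs.max())/2,ys.max()+.5)],.1792)[0];print("bush centre",f-[.016,0,0], onz(W,[(xs.min()-.5,295),(xs.max()+.5,295)],.1792)[:,1])
# foot: dark blobs vs plate, from scene and side
for n,C,fn,box in(("scene",S,"scene0",(234,222,268,256)),("side",D,"side0",(310,194,338,228))):
    g=cv2.imread(f"pics/{fn}.png",0);x0,y0,x1,y1=box
    p=np.array([.6282-.0,-.0892,.07]);th=np.linspace(0,2*np.pi,73)[:-1]
    # radial edge points of the dark foot's top rim, searched along rays on z=.07 plane
    pts=[]
    for r in np.arange(.022,.044,.0005):
        uv=proj(C,np.c_[p[0]+r*np.cos(th),p[1]+r*np.sin(th),0*th+.07]).astype(np.float32)
        pts.append(cv2.remap(g,uv[None,:,0],uv[None,:,1],cv2.INTER_CUBIC)[0].astype(float))
    P=cv2.GaussianBlur(np.array(pts),(1,5),0);gr=np.diff(P,axis=0);k=gr.argmax(0);r=.022+.0005*(k+.5);ok=gr.max(0)>1.2
    X=np.c_[p[0]+r*np.cos(th),p[1]+r*np.sin(th)][ok]
    A=np.c_[2*X,np.ones(len(X))];c,*_=np.linalg.lstsq(A,(X**2).sum(1),rcond=None)
    print(n,ok.sum(),c[:2],np.sqrt(c[2]+c[0]**2+c[1]**2)); print((r*1000).round(0).astype(int)[::3],ok[::3].astype(int))
E
```

```text
bush rows 242 329 cols 245 314
bush centre [ 0.48900779 -0.0884563   0.1792    ] [-0.10387892 -0.07309246]
scene 69 [ 0.63473541 -0.08445384] 0.031141180054453897
[37 39 39 39 39 39 35 33 30 27 24 25 24 25 24 41 23 23 25 28 29 31 33 34] [1 1 1 1 1 1 1 1 1 1 1 1 1 1 1 0 1 1 1 1 1 1 1 1]
side 25 [ 0.62502271 -0.0959806 ] 0.03486251909108001
[27 28 24 23 41 30 30 32 26 24 26 28 30 35 38 42 24 24 22 42 41 38 33 31] [1 0 0 0 0 1 1 0 0 0 0 0 0 0 1 1 0 0 0 0 1 1 1 1]
```

Emit:
arm_command([
  [-0.04,0,0],
  [-0.08,0,0],
  [-0.115,0,0],
  [-0.139,0,0],
  [-0.139,0,0],
  [-0.139,0,0],
], gripper=[-1,-1,-1,-1,-1,-1], turn=[0,0,0,0,0,0])

```text
time_s: 6.42
tool_pos: [0.6274, -0.0879, 0.1547]
orientation: [180.0, -0.1, -179.9]
force: [-1.1, -1.9, -0.7]
finger_gap: 0.0303
grip_force: 39.9
```

```bash
python3 - <<'E'
from h import *
s=sense();print(s["tool_pos"].round(4),s["orientation"].round(2))
S,a=shot("scene","scene1");D,b=shot("side","side1")
def up(i,x,y,w=66,h=50): return cv2.resize(i[y:y+h,x:x+w,::-1],None,fx=6,fy=6,interpolation=cv2.INTER_CUBIC)
A=cv2.imread("pics/scene0.png")[:,:,::-1];B=cv2.imread("pics/side0.png")[:,:,::-1]
cv2.imwrite("pics/c2.png",np.vstack([np.hstack([up(a,220,200),up(b,290,170)]),np.hstack([up(A,220,200),up(B,290,170)])]))
p=s["tool_pos"];bt=p+[0,0,.0245];bb=p-[0,0,.0055]
for n,C in(("S",S),("D",D)):print(n,proj(C,[bt,bb,[.6282,-.0892,.115]]).round(1).tolist())
E
```

```text
[ 0.6274 -0.0879  0.1547] [ 1.7998e+02 -1.1000e-01 -1.7992e+02]
S [[249.3, 217.8], [250.0, 223.5], [250.3, 229.5]]
D [[325.3, 183.6], [324.6, 191.7], [324.3, 200.9]]
```

View pics/c2.png

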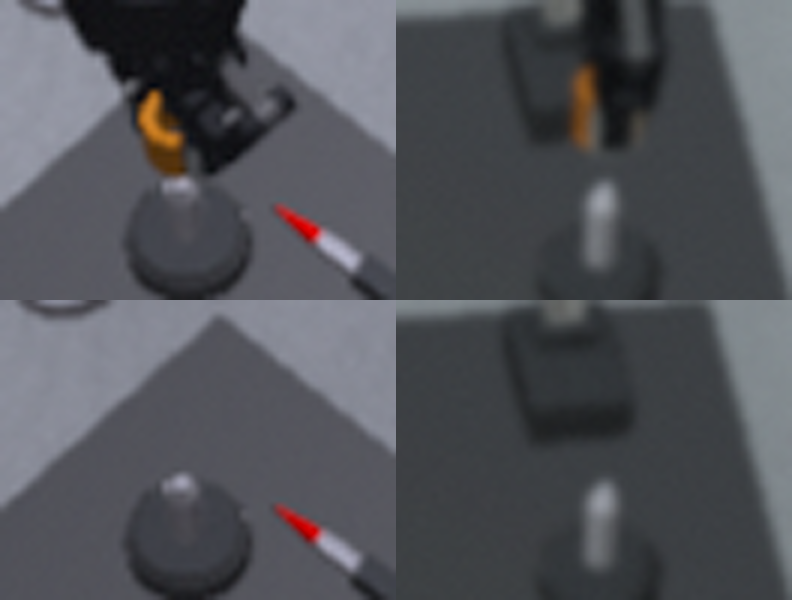

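The crops show the bush (side columns 319–331) centred over the pin axis in both views, to within about 1 mm. I'll lower it gently over the taper.

Emit:
arm_command([
  [0,0,0.015],
  [0,0,0.028],
  [0,0,0.034],
  [0,0,0.039],
  [0,0,0.043],
  [0,0,0.046],
  [0,0,0.046],
], gripper=[-1,-1,-1,-1,-1,-1,-1], turn=[0,0,0,0,0,0,0])

```text
time_s: 7.4
tool_pos: [0.6284, -0.0893, 0.1091]
orientation: [-180.0, -0.0, -180.0]
force: [0.2, -1.7, -1.5]
finger_gap: 0.0299
grip_force: 39.9
```

Emit:
arm_command([
  [0,0,0.008],
  [0,0,0.016],
  [0,0,0.022],
  [0,0,0.027],
  [0,0,0.029],
  [0,0,0.029],
], gripper=[-1,-1,-1,-1,-1,-1], turn=[0,0,0,0,0,0])

```text
time_s: 8.15
tool_pos: [0.6284, -0.0893, 0.0799]
orientation: [-180.0, -0.0, -180.0]
force: [0.1, -5.5, -1.5]
finger_gap: 0.03
grip_force: 39.9
```

Emit:
arm_command([
  [0,-0.001,0],
  [0,-0.001,0.002],
  [0,-0.001,0.004],
  [0,-0.001,0.005],
  [0,-0.001,0.006],
  [0,-0.001,0.006],
], gripper=[-1,-1,-1,-1,-1,-1], turn=[0,0,0,0,0,0])

```text
time_s: 8.9
tool_pos: [0.6284, -0.0894, 0.0755]
orientation: [180.0, -0.0, -180.0]
force: [-3.5, 0.3, 6.8]
finger_gap: 0.03
grip_force: 41.0
```

Emit:
arm_command([
  [0,0,0],
  [0,0,0],
  [0,0,0],
  [0,0,0],
  [0,0,0],
  [0,0,0],
  [0,0,0],
  [0,0,0],
], gripper=[-1,-1,0.2,0.2,0.2,0.2,0.2,0.2], turn=[0,0,0,0,0,0,0,0])

```text
time_s: 9.9
tool_pos: [0.6284, -0.09, 0.0742]
orientation: [180.0, -0.0, -180.0]
force: [-1.0, -0.3, 0.0]
finger_gap: 0.0514
grip_force: 0.0
```

Emit:
arm_command([
  [0,0,-0.01],
  [0,0,-0.03],
  [0,0,-0.06],
  [0,0,-0.09],
  [0,0,-0.12],
  [0.04,0,-0.13],
  [0.08,0,-0.13],
  [0.12,0,-0.13],
], gripper=[0.2,0.2,0.2,0.2,0.2,0.2,0.2,0.2], turn=[0,0,0,0,0,0,0,0])

```text
time_s: 10.9
tool_pos: [0.508, -0.0901, 0.2066]
orientation: [-180.0, 0.2, -180.0]
force: [-0.8, -0.4, -0.7]
finger_gap: 0.0513
grip_force: 0.0
```

Emit:
arm_command([
  [0.01,-0.05,0],
  [0.02,-0.1,0],
  [0.03,-0.15,0],
  [0.038,-0.185,0],
  [0.038,-0.185,0],
  [0.038,-0.185,0],
], gripper=[0.2,0.2,0.2,0.2,0.2,0.2], turn=[0,0,0,0,0,0])

```text
time_s: 11.65
tool_pos: [0.4707, -0.2749, 0.2055]
orientation: [-180.0, 0.1, 180.0]
force: [0.3, 0.5, 0.2]
finger_gap: 0.0513
grip_force: 0.0
```

```bash
python3 - <<'E'
from h import *
s=sense();print(s["time_s"],s["tool_pos"].round(4),s["orientation"].round(2))
W,w=shot("wrist","w4");S,a=shot("scene","scene2");D,b=shot("side","side2")
def up(i,x,y,w=66,h=50): return cv2.resize(i[y:y+h,x:x+w,::-1],None,fx=6,fy=6,interpolation=cv2.INTER_CUBIC)
t=np.hstack([up(a,220,200),up(b,290,170)]);cv2.imwrite("pics/c3.png",np.vstack([t[:,:560],w[:,:,::-1]][:1]+[cv2.resize(w[:,:,::-1],(400,300))[:, :396].copy() if 0 else np.zeros((0,560,3),np.uint8)]) if 0 else np.vstack([t,cv2.copyMakeBorder(cv2.resize(w[:,:,::-1],(396,297)),0,0,0,396,0)]))
for n,C,i,box in(("S",S,a,(235,215,270,250)),("D",D,b,(310,195,340,225))):
    m=cv2.inRange(cv2.cvtColor(i,cv2.COLOR_RGB2HSV),(5,90,30),(24,255,255));x0,y0,x1,y1=box;q=m[y0:y1,x0:x1];ys,xs=np.nonzero(q);print(n,"orange cols",xs.min()+x0,xs.max()+x0,"rows",ys.min()+y0,ys.max()+y0,"pred top/bottom",proj(C,[[.6284,-.0895,.1],[.6284,-.0895,.07]]).round(1).tolist())
g=cv2.cvtColor(w,cv2.COLOR_RGB2GRAY);m=cv2.inRange(g,0,55);m[300:]=0
for c in cv2.findContours(m,cv2.RETR_EXTERNAL,cv2.CHAIN_APPROX_NONE)[0]:
    if cv2.contourArea(c)>300:
        r=cv2.minAreaRect(c);bx=cv2.boxPoints(r);print("dark",cv2.contourArea(c),np.round(r[0],1),np.round(r[1],1));print(onz(W,bx,.016).round(4).tolist())
E
```

```text
11.65 [ 0.4707 -0.2749  0.2055] [-1.7999e+02  8.0000e-02  1.7998e+02]
S orange cols 245 256 rows 228 242 pred top/bottom [[250.5, 232.1], [251.2, 237.2]]
D orange cols 318 330 rows 202 216 pred top/bottom [[324.1, 204.8], [323.5, 212.2]]
dark 405.0 [340. 280.] [38. 18.]
[[0.5668, -0.2142, 0.016], [0.5668, -0.1928, 0.016], [0.62, -0.1888, 0.016], [0.6199, -0.2113, 0.016]]
dark 402.5 [219.5 280. ] [38. 17.]
[[0.567, -0.3568, 0.016], [0.5669, -0.3366, 0.016], [0.6201, -0.3395, 0.016], [0.6201, -0.3607, 0.016]]
dark 3355.5 [456.  259.2] [ 73.3 208.9]
[[0.5227, -0.1946, 0.016], [0.5129, 0.0466, 0.016], [0.6115, 0.0801, 0.016], [0.6212, -0.1837, 0.016]]
dark 690.5 [105.  221.2] [156.9   6.1]
[[0.4287, -0.4711, 0.016], [0.428, -0.4645, 0.016], [0.6208, -0.4801, 0.016], [0.6218, -0.488, 0.016]]
dark 1257.0 [278.6 157.1] [16.  88.2]
[[0.492, -0.2871, 0.016], [0.3983, -0.2827, 0.016], [0.3989, -0.2665, 0.016], [0.4927, -0.2694, 0.016]]
```

View pics/c3.png

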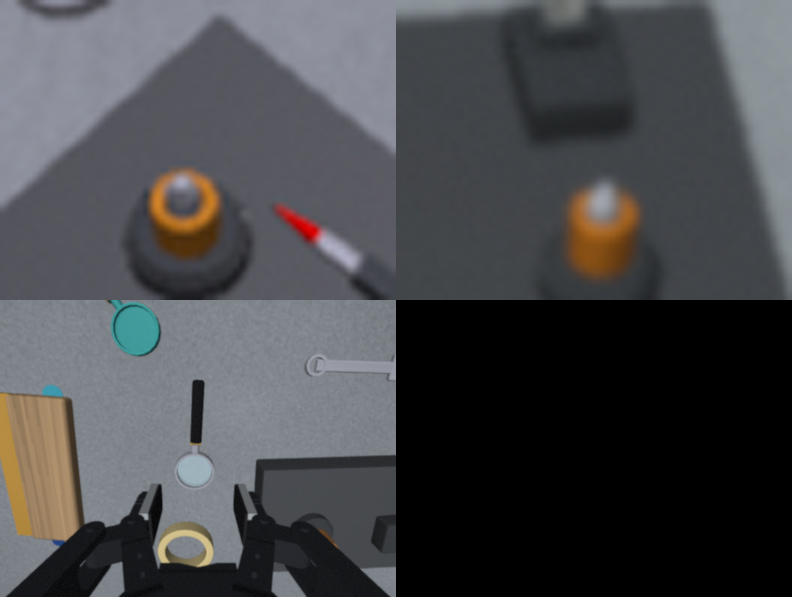

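The bush sits seated on the foot with the pin tip showing through it. The wrist view shows the loupe handle straight ahead, from (200,380) to (196,442) in the crop, and clear to approach.

Emit:
arm_command([
  [-0.003,-0.002,0.05],
  [-0.003,-0.002,0.1],
  [-0.003,-0.002,0.15],
  [-0.003,-0.002,0.18],
  [-0.003,-0.002,0.18],
  [-0.003,-0.002,0.18],
], gripper=[0.2,0.2,0.2,0.2,0.2,0.2], turn=[0.02,0.037,0.037,0.037,0.037,0.037])

```text
time_s: 12.55
tool_pos: [0.4746, -0.2771, 0.0256]
orientation: [-179.9, 0.1, 177.9]
force: [0.3, 0.4, 0.8]
finger_gap: 0.0512
grip_force: 0.0
```

```bash
python3 - <<'E'
from h import *
s=sense();print(s["time_s"],s["tool_pos"].round(4),s["orientation"].round(2))
W,w=shot("wrist","w5")
g=cv2.cvtColor(w,cv2.COLOR_RGB2GRAY);m=cv2.inRange(g,0,50);m[320:]=0;m[:,:230]=0;m[:,330:]=0
for c in cv2.findContours(m,cv2.RETR_EXTERNAL,cv2.CHAIN_APPROX_NONE)[0]:
    if cv2.contourArea(c)>1000:
        r=cv2.minAreaRect(c);print(np.round(r[0],1),np.round(r[1],1),onz(W,cv2.boxPoints(r),.016).round(4).tolist())
E
```

```text
12.55 [ 0.4746 -0.2771  0.0256] [-1.7995e+02  9.0000e-02  1.7795e+02]
[280.5 204. ] [176.  35.] [[0.3978, -0.2824, 0.016], [0.3984, -0.2661, 0.016], [0.4937, -0.2676, 0.016], [0.493, -0.2874, 0.016]]
```

View pics/w5.png

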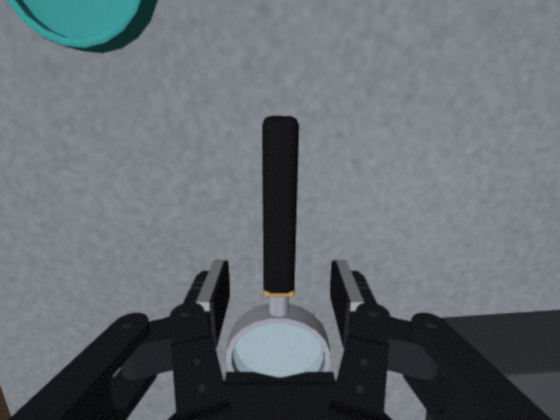

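The handle lies centred between the open fingers, column 280. I'll descend and grip it.

Emit:
arm_command([
  [0,0,0.012],
  [0,0,0.022],
  [0,0,0.022],
  [0,0,0.022],
  [0,0,0.022],
  [0,0,0.022],
  [0,0,0.022],
  [0,0,0.022],
], gripper=[0.2,0.2,0.2,0,-0.5,-1,-1,-1], turn=[0,0,0,0,0,0,0,0], squeeze=80)

```text
time_s: 13.6
tool_pos: [0.4739, -0.2773, 0.0029]
orientation: [-180.0, 0.0, 177.9]
force: [-0.8, 0.0, 5.0]
finger_gap: 0.0154
grip_force: 80.2
```

Emit:
arm_command([
  [0,0,0],
  [0,0,0],
  [0,0,-0.03],
  [0,0,-0.08],
  [0,0,-0.13],
  [0,0,-0.18],
  [0,0,-0.18],
], gripper=[-1,-1,-1,-1,-1,-1,-1], turn=[0,0,0,0,0,0,0])

```text
time_s: 14.48
tool_pos: [0.4763, -0.2788, 0.1873]
orientation: [-179.7, 0.5, 177.9]
force: [-0.1, 0.7, -2.4]
finger_gap: 0.0158
grip_force: 79.6
```

Emit:
arm_command([
  [-0.012,0.03,0],
  [-0.026,0.068,0],
  [-0.041,0.106,0],
  [-0.055,0.144,0],
  [-0.067,0.175,0],
  [-0.073,0.19,0],
  [-0.075,0.195,0],
  [-0.075,0.195,0],
], gripper=[-1,-1,-1,-1,-1,-1,-1,-1], turn=[0,0,0,0,0,0,0,0])

```text
time_s: 15.48
tool_pos: [0.5551, -0.0853, 0.1817]
orientation: [-180.0, -0.1, 177.9]
force: [-0.4, -0.2, -0.4]
finger_gap: 0.0158
grip_force: 79.6
```

Emit:
arm_command([
  [0,0,0],
  [0,0,0],
  [0,0,0],
], gripper=[-1,-1,-1], turn=[0,0,0])

```text
time_s: 15.85
tool_pos: [0.5555, -0.0854, 0.1824]
orientation: [-180.0, 0.0, 177.8]
force: [-0.8, -0.6, -1.6]
finger_gap: 0.0156
grip_force: 79.6
```

```bash
python3 - <<'E'
from h import *
s=sense();p=s["tool_pos"];print(s["time_s"],p.round(4),s["orientation"].round(2),s["grip_force"],s["force"])
S,a=shot("scene","scene3");D,b=shot("side","side3")
def up(i,x,y,w=80,h=60): return cv2.resize(i[y:y+h,x:x+w,::-1],None,fx=5,fy=5,interpolation=cv2.INTER_CUBIC)
cv2.imwrite("pics/c4.png",np.hstack([up(a,210,190),up(b,290,150)]))
L=p+[.070,-.0026,.005]; th=np.array([0,90,180,270])*np.pi/180
for n,C in(("S",S),("D",D)):
    print(n,"lens pred",proj(C,[L]).round(1).tolist(),"rim top",proj(C,np.c_[L[0]+.033*np.cos(th),L[1]+.033*np.sin(th),0*th+L[2]+.008]).round(1).tolist())
E
```

```text
15.85 [ 0.5555 -0.0854  0.1824] [-1.7999e+02  1.0000e-02  1.7784e+02] 79.55034255981445 [-0.81021778 -0.57940919 -1.61255206]
S lens pred [[249.6, 215.7]] rim top [[240.0, 222.0], [258.2, 221.9], [258.5, 206.4], [240.7, 206.6]]
D lens pred [[324.7, 181.4]] rim top [[336.9, 178.7], [323.5, 171.4], [312.9, 179.6], [326.4, 187.1]]
```

View pics/c4.png

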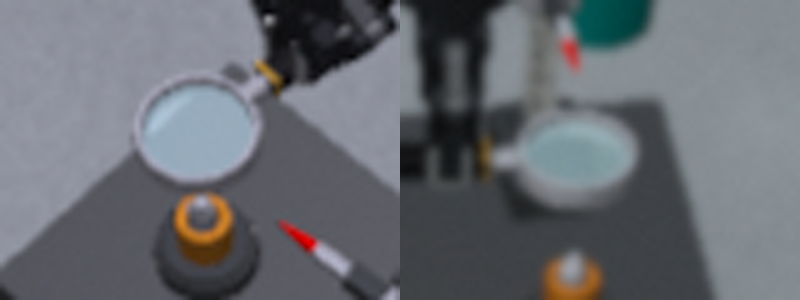

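The rim centre is at scene (249,215) and side (325,181), as predicted. It is level, with the bush seated below and the pointer tip at (265,234) and (325,164). What remains is about 2.5 mm in x, 1.5 mm in y and 5 mm up.

Emit:
arm_command([
  [-0.001,-0.001,-0.002],
  [-0.002,-0.0015,-0.005],
  [-0.0025,-0.0015,-0.005],
  [-0.0025,-0.0015,-0.005],
  [-0.0025,-0.0015,-0.005],
  [-0.0025,-0.0015,-0.005],
], gripper=[-1,-1,-1,-1,-1,-1], turn=[0,0,0,0,0,0])

```text
time_s: 16.7
tool_pos: [0.5579, -0.0864, 0.1872]
orientation: [180.0, -0.0, 177.9]
force: [-0.2, 0.3, -1.1]
finger_gap: 0.0157
grip_force: 79.6
```

```bash
python3 - <<'E'
from h import *
s=sense();p=s["tool_pos"];print(s["time_s"],p.round(4),s["orientation"].round(2),s["grip_force"],s["joint_vel"].round(2))
S,a=shot("scene","scene4");D,b=shot("side","side4")
print(tri([(S,(265.2,233.6)),(D,(325.0,164.0))]))
L=p+[.070,-.0026,.005];print("lens",L)
# side rim extents by brightness vs dark plate
for n,C,i,x0,x1,y0,y1 in(("D",D,b,312,342,160,205),("S",S,a,230,265,195,235)):
    g=cv2.cvtColor(i,cv2.COLOR_RGB2GRAY)[y0:y1,x0:x1];m=(g>105).astype(np.uint8);nn,l,st,c=cv2.connectedComponentsWithStats(m);k=1+st[1:,4].argmax();print(n,st[k]+[x0,y0,0,0,0],proj(C,[L,L+[0,.033,.008],L-[0,.033,.008]]).round(1).tolist())
E
```

```text
16.7 [ 0.5579 -0.0864  0.1872] [ 1.8000e+02 -1.0000e-02  1.7789e+02] 79.55136179924011 [-0.   -0.08  0.14  0.06  0.02 -0.08]
(array([ 0.63482054, -0.01893699,  0.19223763]), [0.0007245033514843219, 0.0007245033514841789])
lens [ 0.62790406 -0.08901482  0.19216919]
D [312 160  30  30 686] [[325.8, 180.2], [324.5, 170.3], [327.1, 190.5]]
S [230 195  33  31 906] [[248.5, 215.1], [257.1, 221.3], [240.2, 209.2]]
```

```bash
python3 -c "
from bench import *
print(job_done())"
```

```text
the job is handed in; nothing more can be done
None
```

I slid the bush down the pin to the foot and let it go. I handed the job in still holding the loupe level, with its lens centred over the bush and its rim at the pointer's height (0.192 m); I haven't seen the judge's verdict.

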